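Gauge the board stand's socket and fit the matching pillar

ROBOT

A 6-joint arm with a two-finger parallel gripper is mounted at the origin on the work surface. World frame = base frame: x ahead of the robot, y to its left, z up, the work surface at z = 0. Lengths are in m, angles in rad, forces in N, time in s.
With the tool pointing down it reaches from about 0.3 to 0.75 m from the base axis. Payload 8.5 kg.
Tool frame: the origin (TCP) lies on the centre line of the jaws, within the pads' length; the fingertips stand 8 mm ahead of it and the grasp point (between the pads) lies 11 mm behind it; z points along the fingers, y is the direction in which the jaws open and shut (so a half turn about z gives the same grasp; the last joint's range is limited). The gripper opens to 85 mm and grips with 20 to 120 N. Pads are 22 mm wide; open, the fingers measure 114 mm over their backs; the gripper's body (76 mm by 85 mm) begins 54 mm behind the grasp point. The pads swing forward as they close: fully open they stand 13 mm farther back than shut.
Start: joints at [0.894, 0.381, 1.297, -0, 1.464, -0.215], TCP at [0.245, 0.492, 0.239] pointing down, gripper open.
Joint ranges: [-3.11, 3.11], [-0.89, 2.33], [0.22, 2.48], [-1.42, 4.56], [0.17, 2.85], [-2.88, 2.88]. Speed limits (rad/s): [2.39, 2.39, 3.14, 3.14, 3.14, 3.14].

INTERFACE

Orientations are given as a rotation vector (axis times angle).
In Python, from rig import robot gives the robot as it stands.
- The arm moves only by the shell command python3 -m creep 'ROWS' [FORCE]. ROWS is a JSON object of lists of equal length, an entry for each row: "delta_pos": the shift along the tool's x, y, z in mm, a list of three; "spin": the turn about the tool's z in rad; "jaw": the finger opening in mm, from 0 to 85.4. A call has 1 to 20 rows; each row shifts and turns the commanded pose from where the row before left it, along the tool's axes as they then stand; what a row does not reach is not made up. A row lasts 1/8 s, in which the tool goes at most 62.5 mm and 10.7 degrees, less where a joint would pass 70% of its speed; a pose out of reach is approached as far as the arm can. A call is refused whole if a number of a shift passes 62.5 or a number of a turn 0.188, either way. A call with a gripper value outside its range is refused whole. The fingers move at their own pace and stop on an object; FORCE is the grip in N (left out, the last holds). Time passes only in rows, so rows that do not move let the fingers close. It gives the time, the measured TCP pose, the force and the opening at its end, in the units of the state.
- robot.get_obs(): the state, without advancing time (a new reading comes with each control period).
- robot.get_image(name): name is "scene" or "top" or "wrist"; returns the picture (384x512x3 uint8, blue, green, red); there is no depth.
- robot.camera_params(name): a dict with "K" (3x3 intrinsics, pixels), "camera_from_world" (4x4, takes a point from world to camera coordinates). Camera axes: x right, y down, z forward; pixel columns grow to the right and rows downward; lengths in m; the calibration is good to about 2 mm. The wrist camera is an equidistant fisheye: a pixel r from the principal point sees the ray r / f radians off the axis. A picture is of the moment at which its call begins: read the wrist's pose just before it. camera_params takes no time and is no camera call; for the wrist camera it gives the pose at the moment of the call.
- robot.finish_job(): hands the job in, once; it reports no verdict.
The state is a dict: "time_s": time; "q": joint angles; "dq": joint speeds; "effort": joint torques, N m; "position": TCP position; "tool_rot": TCP orientation; "ft_force": force on the tool from outside, world axes, zero at the start; "ft_torque": the same for the moment, N m; "finger_gap": finger opening in m.
Only numpy, scipy, OpenCV 4.12 (cv2) and the standard library are available. Lean on these libraries where they do the work, as an engineer would, in place of code of your own. Each camera call takes 0.05 s, during which the arm holds its last target. There are 200 camera calls.

TASK

One of the two pillars of the circuit-board stand is missing. Lower the depth rod through the shutters of the stand's empty socket until you feel the bottom, hold it still there for a moment, then stand the rod back in its holder. Fit the one loose pillar of the right length, so that it stands on the socket's bottom with its top level with the stand's fixed pillar; leave the other two pillars and the other things on the bench as they are.

Things in the scene. Friction and masses are not known exactly. Their poses are not given: they have to be found in the camera images.
- stand: Fixed grey housing of a circuit-board stand, 90 (x) x 180 (y) x 85 mm high. Origin: centre of its underside, z up. On its top a steel pillar, 24 mm diameter, is fixed at y = -50 mm, its top 45 mm above the housing's top (130 mm above the bench). The empty socket is at y = +50 mm.
- socket_mouth (a point): Centre of the socket's mouth in the housing's top, axes as the stand's. Vertical blind square hole, 28 x 28 mm. Two sprung black shutters 6 mm down hide the inside; rod or pillar pushes them down and aside with under 3 N and they rest on it. The hard bottom is 45, 60 or 75 mm below the mouth, different each time, unseen; the right pillar is 45 mm longer than that depth.
- rod: Depth rod, 170 mm long, about 150 g, standing loose in its holder. Origin: centre of its flat lower tip, z up along the rod. Aluminium shaft 16 mm diameter for 120 mm from the tip, thin dark lines round it 45, 60 and 75 mm from the tip (the one for the socket's depth comes level with the mouth); then a black round grip, 28 mm diameter, 50 mm long.
- holder: Fixed black rod holder: 70 x 70 x 6 mm foot, on it a 44 x 44 mm block, 60 mm high in all, with a vertical square hole 20 x 20 mm in its top. Origin: centre of its underside, z up; the hole's floor, on which the rod's tip stands, is 6 mm above it.
- pillar_short: Plain steel pillar, round, 24 mm diameter, 90 mm long, foot edge bevelled by 2 mm, last 10 mm below the top with a dark rubber band of the same width; about 200 g, standing upright and loose on the bench. Origin: centre of its foot, z along the pillar upwards.
- pillar_middle: Plain steel pillar, round, 24 mm diameter, 105 mm long, foot edge bevelled by 2 mm, last 10 mm below the top with a dark rubber band of the same width; about 200 g, standing upright and loose on the bench. Origin: centre of its foot, z along the pillar upwards.
- pillar_long: Plain steel pillar, round, 24 mm diameter, 120 mm long, foot edge bevelled by 2 mm, last 10 mm below the top with a dark rubber band of the same width; about 200 g, standing upright and loose on the bench. Origin: centre of its foot, z along the pillar upwards.
- meter: Bystander: grey hand-held meter lying on its back, 150 (x) x 80 (y) x 40 mm. Origin: centre of its underside.
- screwdriver: Bystander: screwdriver lying on the bench, 180 mm long along its x, about 30 mm thick.
- parts_tray: Bystander: small white two-part tray of screws, 90 (x) x 120 (y) x 35 mm. Origin: centre of its underside.
Mind the look-alikes: they are no part of the job. Leave any green look-alike of the pillar_long alone. What is shaped like the pillar_middle but brown is not meant.

How it is judged:
On the way:
1. the held rod is down in the socket, upright and still for 0.2 s, its tip within 4 mm of one of the three possible depths (horizontal distance between rod and socket_mouth below 0.014 m and angle between rod's own z axis and vertical below 0.15 rad and linear speed of rod below 0.015 m/s and contact force between rod and the fingers above 1 N and (z of rod in the frame of socket_mouth between -0.049 and -0.041 m or z of rod in the frame of socket_mouth between -0.064 and -0.056 m or z of rod in the frame of socket_mouth between -0.079 and -0.071 m)), for 0.2 s.
At the end, for the whole second after the job is handed in: At rest: one pillar in the socket, its top level with the fixed pillar within 5 mm, upright within 0.12 rad; the other two upright within 20 mm of their starts; the rod upright within 0.2 rad in its holder, tip within 12 mm of the axis and 8 mm of the hole's floor; robot clear (((z of pillar_short in the frame of stand between 0.035 and 0.045 m and horizontal distance between pillar_short and socket_mouth below 0.008 m and angle between pillar_short's own z axis and vertical below 0.12 rad and linear speed of pillar_short below 0.02 m/s and distance of each of pillar_middle, pillar_long from where it was at the start of the episode below 0.02 m and angle between each of pillar_middle, pillar_long's own z axis and vertical below 0.15 rad) or (z of pillar_middle in the frame of stand between 0.02 and 0.03 m and horizontal distance between pillar_middle and socket_mouth below 0.008 m and angle between pillar_middle's own z axis and vertical below 0.12 rad and linear speed of pillar_middle below 0.02 m/s and distance of each of pillar_short, pillar_long from where it was at the start of the episode below 0.02 m and angle between each of pillar_short, pillar_long's own z axis and vertical below 0.15 rad) or (z of pillar_long in the frame of stand between 0.005 and 0.015 m and horizontal distance between pillar_long and socket_mouth below 0.008 m and angle between pillar_long's own z axis and vertical below 0.12 rad and linear speed of pillar_long below 0.02 m/s and distance of each of pillar_short, pillar_middle from where it was at the start of the episode below 0.02 m and angle between each of pillar_short, pillar_middle's own z axis and vertical below 0.15 rad)) and horizontal distance between rod and holder below 0.012 m and z of rod in the frame of holder between 0 and 0.014 m and angle between rod's own z axis and vertical below 0.2 rad and linear speed of rod below 0.02 m/s); the robot touches nothing.
It fails at once if a bystander (meter, screwdriver, tray) is moved by more than 30 mm (distance of any of meter, screwdriver, parts_tray from where it was at the start of the episode above 0.03 m).
It also fails if it takes over 72 s, if anything falls off the work surface, if the arm or the gripper's body presses on something with over 40 N, if the wrist force passes 120 N, or if a joint passes its speed limit or range.

## Working session

There is one attempt and no reset: what is moved stays moved. The work goes in short steps, Python scripts to look and compute and a shell command to move; the robot and the scene stay as the last step left them, time stands still between calls to the robot, and variables do not carry over. Pictures are saved under pics/ and viewed, about 8 in all and at most 12, crops included, and the job is handed in when it is done.

```bash
mkdir -p pics; ls; cat > h.py <<'E'
import numpy as np, cv2
from rig import robot
def P(n): 
    p=robot.camera_params(n); return np.array(p["K"]),np.array(p["camera_from_world"])
def ray(n,u,v,p=None):
    K,T=p or P(n); x=(u-K[0,2])/K[0,0]; y=(v-K[1,2])/K[1,1]
    if n=="wrist":
        r=np.hypot(x,y); d=np.array([x/r*np.sin(r),y/r*np.sin(r),np.cos(r)]) if r>0 else np.array([0,0,1.])
    else: d=np.array([x,y,1.])
    R=T[:3,:3]; d=R.T@d; return -R.T@T[:3,3], d/np.linalg.norm(d)
def atz(n,u,v,z,p=None):
    o,d=ray(n,u,v,p); return o+d*(z-o[2])/d[2]
def tri(rs):
    A=np.zeros((3,3));b=np.zeros(3)
    for o,d in rs: M=np.eye(3)-np.outer(d,d);A+=M;b+=M@o
    x=np.linalg.solve(A,b); return x,[np.linalg.norm((np.eye(3)-np.outer(d,d))@(x-o)) for o,d in rs]
def proj(n,X,p=None):
    K,T=p or P(n); c=T[:3,:3]@np.array(X)+T[:3,3]
    if n=="wrist":
        r=np.hypot(c[0],c[1]);t=np.arctan2(r,c[2]);xy=c[:2]/r*t
    else: xy=c[:2]/c[2]
    return xy[0]*K[0,0]+K[0,2],xy[1]*K[1,1]+K[1,2]
E
python3 - <<'E'
from h import *
np.set_printoptions(precision=3,suppress=True)
for n in("scene","top","wrist"):
    K,T=P(n);print(n,K.tolist(),"pos",-T[:3,:3].T@T[:3,3],"fwd",T[2,:3]);im=robot.get_image(n);cv2.imwrite(f"pics/{n}0.png",im)
a=[cv2.resize(cv2.imread(f"pics/{n}0.png"),(800,600),interpolation=cv2.INTER_CUBIC) for n in("scene","top")]
cv2.imwrite("pics/s.png",a[0]);cv2.imwrite("pics/t.png",a[1]);print(robot.get_obs())
E
```

```text
pics
scene [[349.88118293936435, 0.0, 256.7561700431355], [0.0, 349.88118293936435, 188.72738110403074], [0.0, 0.0, 1.0]] pos [0.926 0.637 0.672] fwd [-0.376 -0.668 -0.642]
top [[415.4706589491408, 0.0, 244.85018017069353], [0.0, 415.4706589491408, 189.17250286501383], [0.0, 0.0, 1.0]] pos [ 0.346 -0.002  1.229] fwd [ 0.206  0.001 -0.979]
wrist [[297.3186396354542, 0.0, 256.54031649679547], [0.0, 297.3186396354542, 192.24814750069115], [0.0, 0.0, 1.0]] pos [0.181 0.524 0.374] fwd [ 0.256 -0.127 -0.958]
{'time_s': 0.15, 'q': array([ 0.894,  0.381,  1.298, -0.   ,  1.464, -0.215]), 'dq': array([-0.   , -0.003, -0.004, -0.   , -0.   ,  0.   ]), 'effort': array([  0.003, -44.863, -23.135,  -0.   ,   0.004,   0.   ]), 'position': array([0.245, 0.492, 0.239]), 'tool_rot': array([-0.719, -3.058,  0.001]), 'ft_force': array([ 0.478, -0.164, -0.131]), 'ft_torque': array([0.001, 0.025, 0.111]), 'finger_gap': 0.08479422365625215}
```

View pics/s.png

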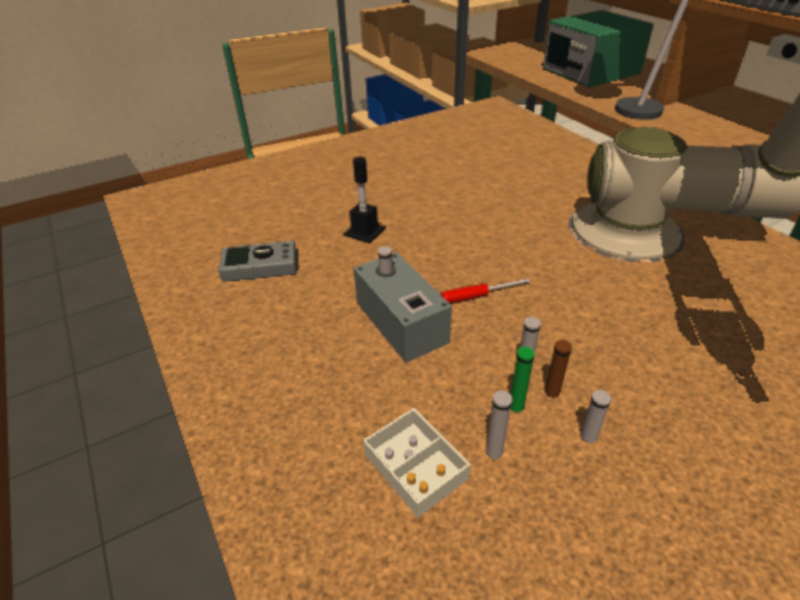

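View pics/t.png

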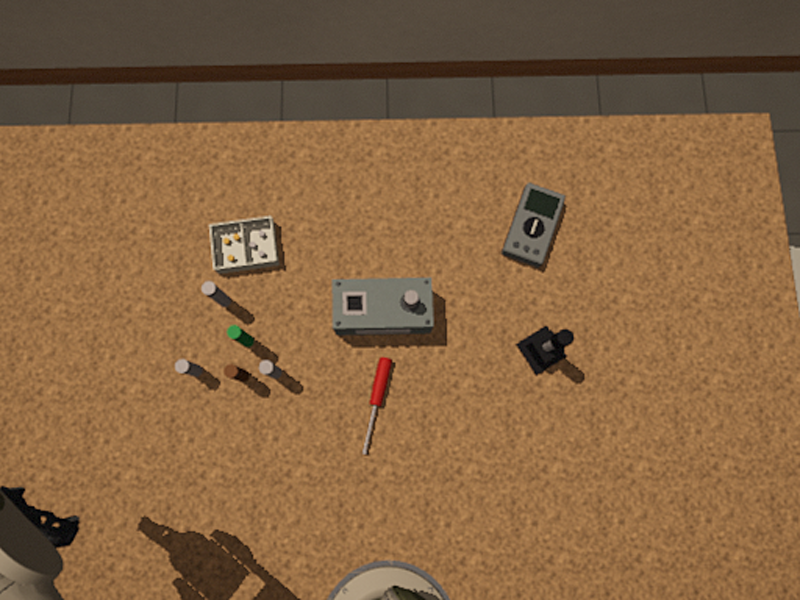

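The scene view shows three steel pillars, with tops at (502,400), (599,398) and (532,325). The look-alikes are green at (526,355) and brown at (563,348). The rod stands in its holder with the grip top at (360,160), and the socket mouth is at (416,300).
In the top view the steel tops are at (209,289), (183,367) and (267,368), green at (235,332), brown at (233,371). The grip top is at (566,337), the socket at (354,303) and the fixed pillar at (411,298).

```bash
python3 - <<'E'
from h import *
np.set_printoptions(precision=4,suppress=True)
s=1/1.5625
pts={"A":((502,399),(209,288)),"B":((600,397),(183,366)),"C":((532,324),(267,367)),"socket":((416,301),(354,303)),"fixed":((385,252),(411,297)),"grip":((360,160),(566,336)),"green":((526,354),(236,331)),"brown":((563,347),(233,370))}
for k,(a,b) in pts.items():
    x,e=tri([ray("scene",a[0]*s,a[1]*s),ray("top",b[0]*s,b[1]*s)]);print(k,x,np.array(e))
for q in [(332,281),(432,279),(334,331),(434,330)]: print("standcorner z.085",atz("top",q[0]*s,q[1]*s,.085))
for q in [(518,350),(544,328),(570,348),(541,372)]: print("foot z.006",atz("top",q[0]*s,q[1]*s,.006))
a=cv2.imread("pics/scene0.png")[235:300,300:400];b=cv2.imread("pics/scene0.png")[95:215,205:300]
cv2.imwrite("pics/c1.png",np.hstack([cv2.resize(a,(400,260),interpolation=2),cv2.resize(b,(380,480),interpolation=2)[:260]]))
t=cv2.imread("pics/top0.png")
cv2.imwrite("pics/c1.png",np.vstack([np.hstack([cv2.resize(cv2.imread("pics/scene0.png")[195:300,300:400],(400,420),interpolation=2)[:300],cv2.resize(cv2.imread("pics/scene0.png")[95:170,215:315],(400,300),interpolation=2)]),np.hstack([cv2.resize(t[175:250,100:200],(400,300),interpolation=2),cv2.resize(t[175:250,290:390],(400,300),interpolation=2)])]))
E
```

```text
A [0.5972 0.3054 0.1166] [0.0018 0.0018]
B [0.4644 0.3538 0.0865] [0.0014 0.0014]
C [0.4581 0.2041 0.0995] [0.0025 0.0025]
socket [0.5717 0.0522 0.0864] [0.0022 0.0022]
fixed [ 0.5727 -0.0485  0.1249] [0.0026 0.0026]
grip [ 0.4919 -0.2978  0.1728] [0.0043 0.0043]
green [0.519  0.2574 0.1146] [0.0037 0.0037]
brown [0.4531 0.2641 0.0992] [0.0037 0.0037]
standcorner z.085 [0.6151 0.0905 0.085 ]
standcorner z.085 [ 0.6158 -0.0906  0.085 ]
standcorner z.085 [0.5235 0.0869 0.085 ]
standcorner z.085 [ 0.5225 -0.0913  0.085 ]
foot z.006 [ 0.494 -0.255  0.006]
foot z.006 [ 0.5352 -0.3069  0.006 ]
foot z.006 [ 0.4962 -0.3534  0.006 ]
foot z.006 [ 0.4519 -0.2957  0.006 ]
```

View pics/c1.png

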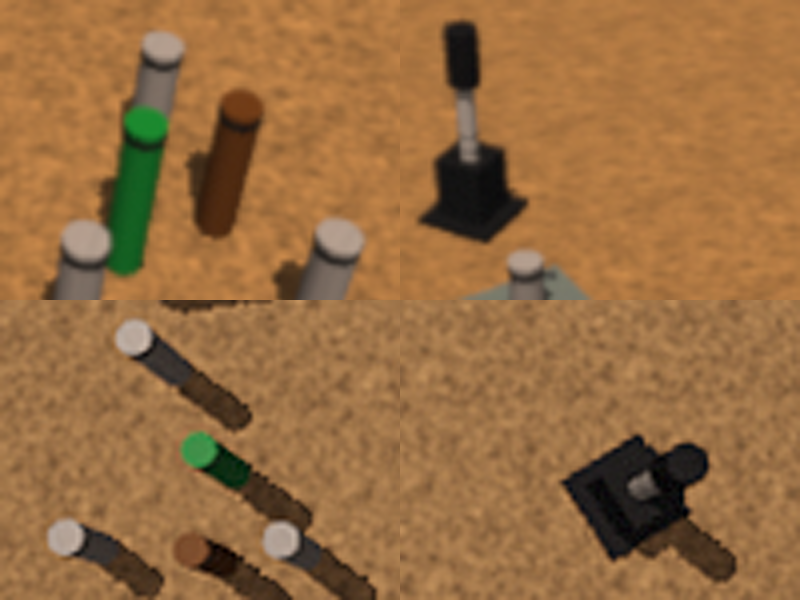

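The close crop confirms the choice: A is long (top height 0.117), B short (0.087), C middle (0.100). Green and brown are separate objects and stay untouched. The heights read about 4 mm low, but they are consistent with each other. Next I go above the rod.

```bash
cat >> h.py <<'E'
from scipy.spatial.transform import Rotation as Rn
def go(x,y,z,o=None):
    o=o or robot.get_obs();R=Rn.from_rotvec(o["tool_rot"]).as_matrix()
    d=R.T@(np.array([x,y,z])-o["position"])*1000
    print("t",o["time_s"],"pos",o["position"].round(4),"F",o["ft_force"].round(1),"gap",round(o["finger_gap"],4),"yax",R[:2,1].round(3),"delta mm",d.round(1),"rows",round(np.linalg.norm(d)/62.5,1))
E
python3 -c "
from h import *
go(.44,-.25,.27);go(.492,-.299,.27)"
```

```text
t 0.15 pos [0.2449 0.4922 0.2389] F [ 0.5 -0.2 -0.1] gap 0.0848 yax [0.446 0.895] delta mm [-505.3 -577.6  -30.6] rows 12.3
t 0.15 pos [0.2449 0.4922 0.2389] F [ 0.5 -0.2 -0.1] gap 0.0848 yax [0.446 0.895] delta mm [-573.7 -598.3  -30.6] rows 13.3
```

```bash
python3 -m creep '{"delta_pos":[[-28,-32,-2],[-28,-32,-2],[-28,-32,-2],[-28,-32,-2],[-28,-32,-2],[-28,-32,-2],[-28,-32,-2],[-28,-32,-2],[-28,-32,-2],[-28,-32,-2],[-28,-32,-2],[-28,-32,-2],[-28,-32,-2],[-28,-32,-2],[-28,-32,-2],[-28,-32,-2],[-28,-32,0],[-28,-32,0]],"spin":[0,0,0,0,0,0,0,0,0,0,0,0,0,0,0,0,0,0],"jaw":[85,85,85,85,85,85,85,85,85,85,85,85,85,85,85,85,85,85]}' 60
python3 - <<'E'
from h import *
import pickle
go(.492,-.299,.27)
p=P("wrist");im=robot.get_image("wrist");pickle.dump(p,open("w1.pkl","wb"));cv2.imwrite("pics/w1.png",im);cv2.imwrite("pics/w1b.png",cv2.resize(im,(800,600),interpolation=2))
print(proj("wrist",(.492,-.299,.176),p),proj("wrist",(.572,.0512,.085),p))
E
```

```text
time_s: 2.4
position: [0.4397, -0.2492, 0.2711]
tool_rot: [-0.719, -3.058, -0.0]
ft_force: [0.3, -0.5, 0.6]
finger_gap: 0.0848
t 2.4 pos [ 0.4397 -0.2492  0.2711] F [ 0.3 -0.5  0.6] gap 0.0848 yax [0.446 0.895] delta mm [-69.  -21.3   1.1] rows 1.2
(np.float64(232.11945674968624), np.float64(268.5958780172415)) (np.float64(490.9127862902459), np.float64(165.23271456654604))
```

View pics/w1b.png

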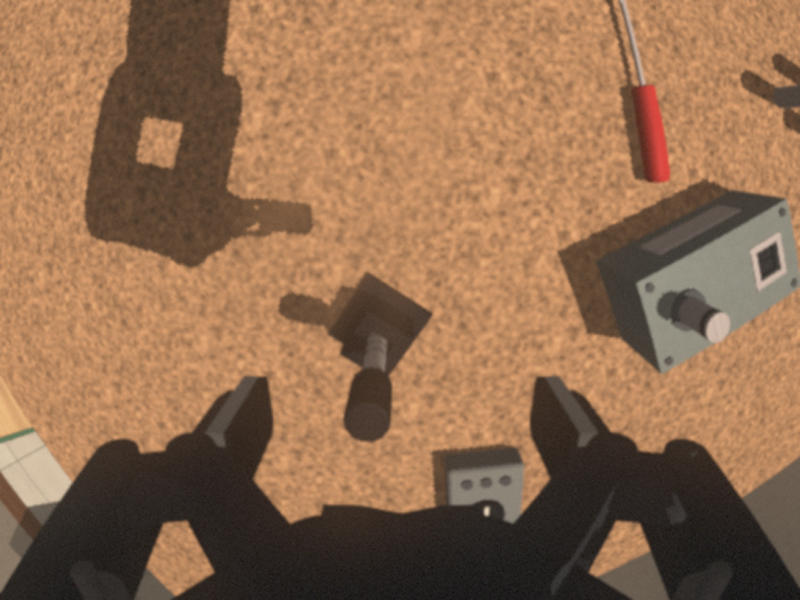

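In the wrist view the grip top is at (369,420), the socket mouth at (768,262), and the fixed pillar top at (716,326), all at 800x600. They lie within a few pixels of my predictions.

```bash
python3 - <<'E'
from h import *
import pickle
np.set_printoptions(precision=4,suppress=True)
p=pickle.load(open("w1.pkl","rb"));s=1/1.5625
for k,a,b,c in [("grip",(360,160),(565.2,337),(369,421)),("socket",(416,301),(354,303),(768,262)),("fixed",(385,252),(411,297),(716,326))]:
    rs=[ray("scene",a[0]*s,a[1]*s),ray("top",b[0]*s,b[1]*s),ray("wrist",c[0]*s,c[1]*s,p)]
    x,e=tri(rs);print(k,x,np.array(e),[t[0] for t in (tri([rs[1],rs[2]]),tri([rs[0],rs[2]]))])
    z={"grip":.176,"socket":.085,"fixed":.13}[k]
    print([ (o+d*(z-o[2])/d[2])[:2] for o,d in rs])
go(.493,-.302,.27)
E
```

```text
grip [ 0.4924 -0.296   0.1747] [0.0044 0.0026 0.0023] [array([ 0.4933, -0.2965,  0.178 ]), array([ 0.492 , -0.294 ,  0.1751])]
[array([ 0.4921, -0.2875]), array([ 0.4935, -0.2981]), array([ 0.4944, -0.2961])]
socket [0.5728 0.0515 0.0865] [0.0035 0.001  0.0026] [array([0.5742, 0.0505, 0.0867]), array([0.5725, 0.052 , 0.0864])]
[array([0.5693, 0.0524]), array([0.5738, 0.0509]), array([0.576 , 0.0516])]
fixed [ 0.5737 -0.0481  0.1265] [0.0034 0.0021 0.0018] [array([ 0.5738, -0.0497,  0.1296]), array([ 0.5736, -0.0466,  0.1264])]
[array([ 0.5743, -0.0401]), array([ 0.5738, -0.0498]), array([ 0.5733, -0.0499])]
t 2.45 pos [ 0.4406 -0.2535  0.2705] F [-1.7 -3.8 -1.3] gap 0.0852 yax [0.448 0.894] delta mm [-68.6 -19.9   0.5] rows 1.1
```

```bash
python3 -m creep '{"delta_pos":[[-35,-8,0],[-34,-8,0],[0,0,0]],"spin":[0,0,0],"jaw":[70,70,70]}'
python3 - <<'E'
from h import *
import pickle
go(.493,-.2975,.141)
p=P("wrist");im=robot.get_image("wrist");pickle.dump(p,open("w2.pkl","wb"));cv2.imwrite("pics/w2.png",im);cv2.imwrite("pics/w2b.png",cv2.resize(im[180:384,128:400],(800,600),interpolation=2))
q=proj("wrist",(.493,-.2975,.176),p);print(q,(q[0]-128)*800/272,(q[1]-180)*600/204)
E
```

```text
time_s: 2.82
position: [0.495, -0.2937, 0.2701]
tool_rot: [-0.719, -3.057, -0.001]
ft_force: [-0.3, -0.6, -0.1]
finger_gap: 0.0696
t 2.825 pos [ 0.495  -0.2937  0.2701] F [-0.3 -0.6 -0.1] gap 0.0696 yax [0.446 0.895] delta mm [ -0.   -4.3 129.1] rows 2.1
(np.float64(250.5839708376873), np.float64(195.6806529506151)) 360.5410906990803 46.11956750180911
```

View pics/w2b.png

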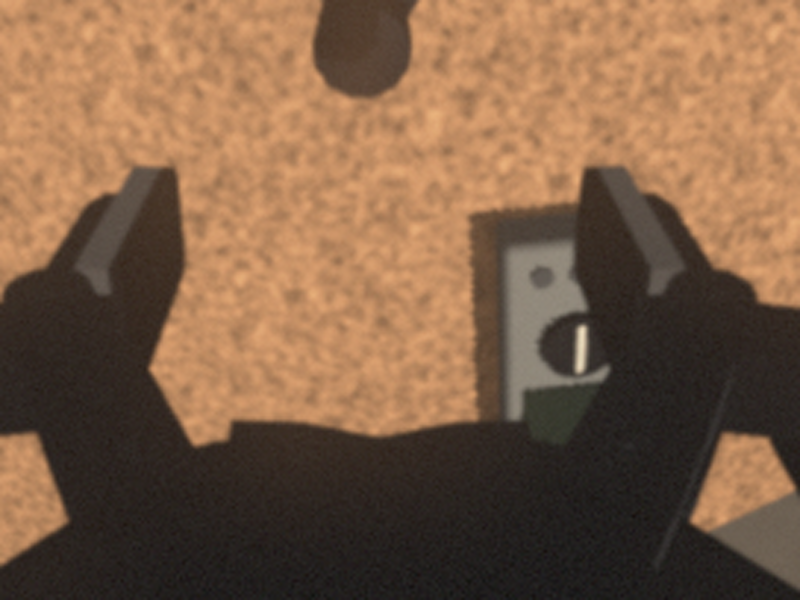

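The grip top is at (362,48) in the crop against a predicted (360.5,46), so the rod is at about (0.493,-0.2975). Going down and gripping.

```bash
python3 -m creep '{"delta_pos":[[0,-4,10],[0,0,30],[0,0,35],[0,0,30],[0,0,16],[0,0,8],[0,0,0],[0,0,0],[0,0,0],[0,0,0],[0,0,0],[0,0,0]],"spin":[0,0,0,0,0,0,0,0,0,0,0,0],"jaw":[70,70,70,70,70,70,70,24,20,20,20,20]}' 60
python3 -c "
from h import *
go(.493,-.2975,.141)"
```

```text
time_s: 4.38
position: [0.4927, -0.2969, 0.143]
tool_rot: [0.719, 3.057, -0.002]
ft_force: [-0.8, -0.3, 5.7]
finger_gap: 0.0268
t 4.375 pos [ 0.4927 -0.2969  0.143 ] F [-0.8 -0.3  5.7] gap 0.0268 yax [0.446 0.895] delta mm [-0.6 -0.4  2. ] rows 0.0
```

```bash
python3 -m creep '{"delta_pos":[[0,0,-10],[0,0,-30],[0,0,-40],[0,0,-40],[0,0,-30],[0,0,-10],[0,0,0]],"spin":[0,0,0,0,0,0,0],"jaw":[20,20,20,20,20,20,20]}'
python3 -c "
from h import *
go(.573,.051,.303)"
```

```text
time_s: 5.25
position: [0.4924, -0.2964, 0.3019]
tool_rot: [-0.719, -3.058, -0.001]
ft_force: [0.1, 0.2, -1.1]
finger_gap: 0.027
t 5.25 pos [ 0.4924 -0.2964  0.3019] F [ 0.1  0.2 -1.1] gap 0.027 yax [0.446 0.895] delta mm [ 82.6 346.9  -1. ] rows 5.7
```

```bash
python3 -m creep '{"delta_pos":[[4,15,0],[8,35,0],[10,42,0],[11,46,0],[11,46,0],[11,46,0],[10,42,0],[9,37,0],[6,25,0],[3,13,0],[0,0,0],[0,0,0]],"spin":[0,0,0,0,0,0,0,0,0,0,0,0],"jaw":[20,20,20,20,20,20,20,20,20,20,20,20]}'
python3 - <<'E'
from h import *
import pickle
go(.573,.051,.24)
p=P("wrist");im=robot.get_image("wrist");pickle.dump(p,open("w3.pkl","wb"))
cv2.imwrite("pics/w3b.png",np.hstack([cv2.resize(im[130:384,128:384],(500,500),interpolation=2),cv2.resize(robot.get_image("scene")[90:240,200:290],(300,500),interpolation=2)]))
for X in [(.573,.051,.085),(.573,.051,.165)]:
  q=proj("wrist",X,p);print(((q[0]-128)*500/256,(q[1]-130)*500/254))
E
```

```text
time_s: 6.75
position: [0.5726, 0.0504, 0.3021]
tool_rot: [-0.72, -3.057, 0.0]
ft_force: [0.1, 0.3, -1.9]
finger_gap: 0.0267
t 6.75 pos [0.5726 0.0504 0.3021] F [ 0.1  0.3 -1.9] gap 0.0267 yax [0.446 0.895] delta mm [-0.1  0.7 62.1] rows 1.0
(np.float64(251.33686972825762), np.float64(69.96401927254122))
(np.float64(251.47867122190493), np.float64(103.01018237553701))
```

View pics/w3b.png

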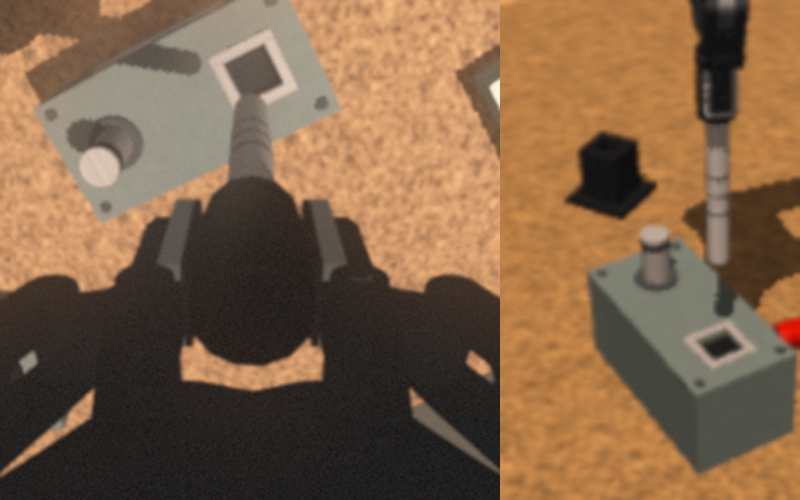

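Rod upright, its tip at (251,100) in line with the socket centre at (253,71), against a predicted (251,70). Lowering.

```bash
python3 -m creep '{"delta_pos":[[0,0,20],[0,0,30],[0,0,25],[0,0,15],[0,0,10],[0,0,10],[0,0,8],[0,0,0]],"spin":[0,0,0,0,0,0,0,0],"jaw":[20,20,20,20,20,20,20,20]}'
python3 -m creep '{"delta_pos":[[0,0,4],[0,0,3],[0,0,2],[0,0,0],[0,0,0]],"spin":[0,0,0,0,0],"jaw":[20,20,20,20,20]}'
```

```text
time_s: 7.85
position: [0.5726, 0.0511, 0.1839]
tool_rot: [-0.719, -3.057, 0.0]
ft_force: [-0.1, -0.6, -2.5]
finger_gap: 0.0268
time_s: 8.48
position: [0.5728, 0.0511, 0.1754]
tool_rot: [0.719, 3.058, 0.0]
ft_force: [-0.6, 0.1, -2.0]
finger_gap: 0.0267
```

No contact at 45 mm depth. Next is the 60 mm stop (TCP about 0.162).

```bash
python3 -m creep '{"delta_pos":[[0,0,5],[0,0,4],[0,0,2],[0,0,2],[0,0,2],[0,0,0],[0,0,0]],"spin":[0,0,0,0,0,0,0],"jaw":[20,20,20,20,20,20,20]}'
```

```text
time_s: 9.35
position: [0.5728, 0.0511, 0.1603]
tool_rot: [-0.719, -3.058, 0.0]
ft_force: [0.2, -0.5, -1.8]
finger_gap: 0.0267
```

```bash
python3 -m creep '{"delta_pos":[[0,0,3],[0,0,0],[0,0,0]],"spin":[0,0,0],"jaw":[20,20,20]}'
python3 -m creep '{"delta_pos":[[0,0,4],[0,0,3],[0,0,2],[0,0,2],[0,0,1],[0,0,0],[0,0,0],[0,0,0]],"spin":[0,0,0,0,0,0,0,0],"jaw":[20,20,20,20,20,20,20,20]}'
```

```text
time_s: 9.72
position: [0.5727, 0.0511, 0.1573]
tool_rot: [-0.719, -3.058, 0.0]
ft_force: [0.3, 0.4, -1.8]
finger_gap: 0.0268
time_s: 10.72
position: [0.5733, 0.051, 0.147]
tool_rot: [0.718, 3.056, -0.0]
ft_force: [-2.6, -0.9, 10.6]
finger_gap: 0.0267
```

Contact at TCP z = 0.147 (10.6 N), exactly the expected 75 mm depth, so the long pillar (A) is right. I hold briefly, lift and return.

```bash
python3 -m creep '{"delta_pos":[[0,0,0],[0,0,0],[0,0,-10],[0,0,-25],[0,0,-35],[0,0,-40],[0,0,-30],[0,0,-15],[0,0,-5],[0,0,0]],"spin":[0,0,0,0,0,0,0,0,0,0],"jaw":[20,20,20,20,20,20,20,20,20,20]}'
python3 -m creep '{"delta_pos":[[-4,-15,0],[-8,-35,0],[-10,-42,0],[-11,-46,0],[-11,-46,0],[-11,-46,0],[-10,-42,0],[-9,-37,0],[-6,-25,0],[-3,-13,0],[0,0,0],[0,0,0]],"spin":[0,0,0,0,0,0,0,0,0,0,0,0],"jaw":[20,20,20,20,20,20,20,20,20,20,20,20]}'
python3 - <<'E'
from h import *
go(.4927,-.2969,.143)
p=P("wrist");im=robot.get_image("wrist")
cv2.imwrite("pics/w4b.png",np.hstack([cv2.resize(im[130:384,128:384],(500,500),interpolation=2),cv2.resize(robot.get_image("scene")[50:200,190:280],(300,500),interpolation=2)]))
E
```

```text
time_s: 11.98
position: [0.5727, 0.0511, 0.305]
tool_rot: [-0.719, -3.058, 0.0]
ft_force: [-0.6, -0.4, -1.9]
finger_gap: 0.0268
time_s: 13.48
position: [0.4926, -0.2957, 0.3053]
tool_rot: [-0.718, -3.058, -0.0]
ft_force: [-0.4, 0.5, -1.2]
finger_gap: 0.0266
t 13.475 pos [ 0.4926 -0.2957  0.3053] F [-0.4  0.5 -1.2] gap 0.0266 yax [0.445 0.896] delta mm [ -0.7  -1.1 162.3] rows 2.6
```

View pics/w4b.png

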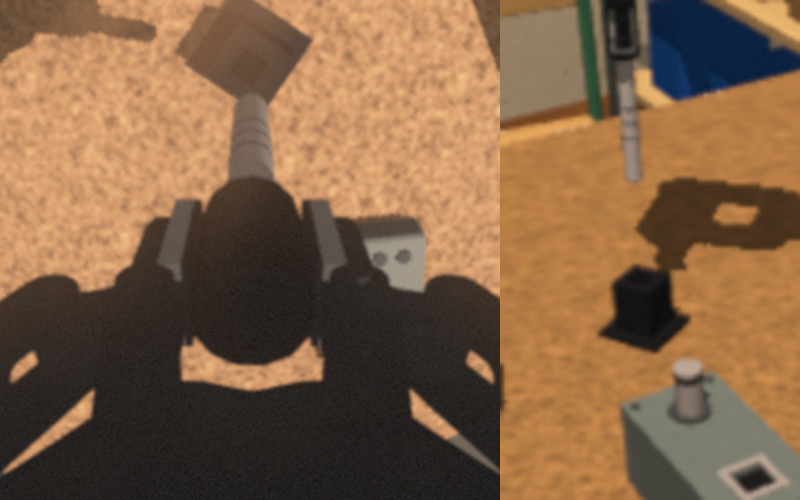

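The holder hole is at (253,62) in line with the tip at (250,100). Lowering with the 1 mm y correction.

```bash
python3 -m creep '{"delta_pos":[[-0.5,-1,15],[0,0,30],[0,0,30],[0,0,20],[0,0,8],[0,0,0],[0,0,8],[0,0,6],[0,0,0]],"spin":[0,0,0,0,0,0,0,0,0],"jaw":[20,20,20,20,20,20,20,20,20]}'
```

```text
time_s: 14.7
position: [0.4923, -0.2975, 0.1879]
tool_rot: [-0.719, -3.058, -0.001]
ft_force: [-0.4, 0.8, -1.9]
finger_gap: 0.0267
```

```bash
python3 -m creep '{"delta_pos":[[0,0,10],[0,0,12],[0,0,12],[0,0,8],[0,0,2],[0,0,0],[0,0,0]],"spin":[0,0,0,0,0,0,0],"jaw":[20,20,20,20,20,20,20]}'
```

```text
time_s: 15.58
position: [0.4926, -0.2978, 0.1447]
tool_rot: [0.719, 3.057, -0.001]
ft_force: [0.2, -0.5, -1.9]
finger_gap: 0.0265
```

```bash
python3 -m creep '{"delta_pos":[[0,0,1],[0,0,1],[0,0,0],[0,0,0],[0,0,0],[0,0,0],[0,0,0],[0,0,0],[0,0,-15],[0,0,-35],[0,0,-40],[0,0,-30],[0,0,-20]],"spin":[0,0,0,0,0,0,0,0,0,0,0,0,0],"jaw":[20,20,20,35,50,65,70,70,70,70,70,70,70]}'
python3 -c "
from h import *
go(.535,.28,.28)
for X in[(.5972,.3054),(.600,.304)]: go(*X,.28)"
```

```text
time_s: 17.2
position: [0.4925, -0.2976, 0.2852]
tool_rot: [0.718, 3.056, -0.002]
ft_force: [-0.3, -0.3, -0.6]
finger_gap: 0.0701
t 17.2 pos [ 0.4925 -0.2976  0.2852] F [-0.3 -0.3 -0.6] gap 0.0701 yax [0.446 0.895] delta mm [219.4 536.1   4. ] rows 9.3
t 17.2 pos [ 0.4925 -0.2976  0.2852] F [-0.3 -0.3 -0.6] gap 0.0701 yax [0.446 0.895] delta mm [175.  586.5   4.1] rows 9.8
t 17.2 pos [ 0.4925 -0.2976  0.2852] F [-0.3 -0.3 -0.6] gap 0.0701 yax [0.446 0.895] delta mm [171.9 586.5   4.1] rows 9.8
```

```bash
python3 -m creep '{"delta_pos":[[5,15,1],[10,35,1],[12,40,1],[13,43,1],[13,43,1],[13,43,1],[13,43,1],[13,43,1],[13,43,1],[13,43,1],[13,43,1],[13,43,1],[12,42,0],[10,35,0],[6,22,0],[3,11,0],[0,0,0]],"spin":[0,0,0,0,0,0,0,0,0,0,0,0,0,0,0,0,0],"jaw":[70,70,70,70,70,70,70,70,70,70,70,70,70,70,70,70,70]}'
python3 - <<'E'
from h import *
import pickle
go(.598,.305,.26)
p=P("wrist");im=robot.get_image("wrist");pickle.dump(p,open("w5.pkl","wb"));cv2.imwrite("pics/w5.png",im)
sc=robot.get_image("scene")
cv2.imwrite("pics/w5b.png",np.hstack([cv2.resize(im[100:356,128:384],(500,500),interpolation=2),cv2.resize(sc[90:165,205:250],(300,500),interpolation=2)]))
for X in [(.598,.305,.12),(.598,.305,0)]:
  q=proj("wrist",X,p);print(((q[0]-128)*500/256,(q[1]-100)*500/256))
E
```

```text
time_s: 19.32
position: [0.5969, 0.3063, 0.2697]
tool_rot: [-0.717, -3.058, 0.001]
ft_force: [-0.6, -0.5, -0.0]
finger_gap: 0.0697
t 19.325 pos [0.5969 0.3063 0.2697] F [-0.6 -0.5 -0. ] gap 0.0697 yax [0.445 0.896] delta mm [-1.6 -0.7  9.7] rows 0.2
(np.float64(248.85190623445746), np.float64(157.4508737247045))
(np.float64(249.47220354476667), np.float64(115.4756472337008))
```

View pics/w5b.png

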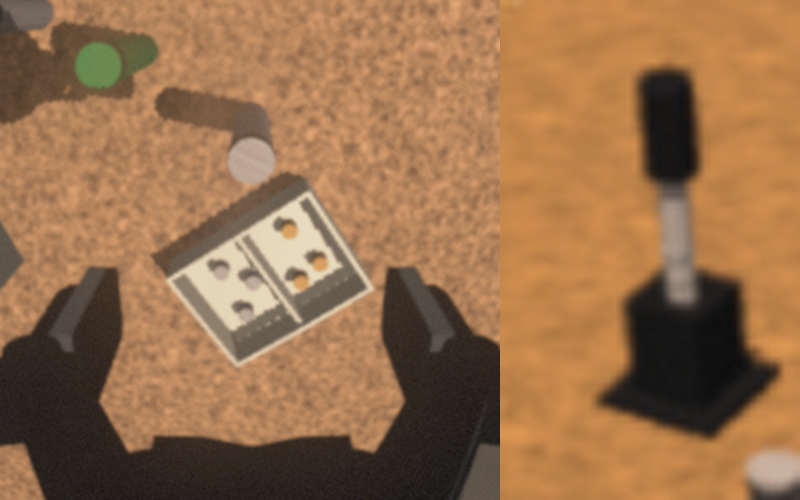

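The rod stands in its holder (right crop). The long pillar's top is at (251,160) against a predicted (249,157), with green well clear at (99,66).

```bash
python3 - <<'E'
from h import *
import pickle
p=pickle.load(open("w5.pkl","rb"));s=1/1.5625;c=(128+251*.512,100+160*.512)
print(atz("wrist",*c,.12,p).round(4))
a=ray("wrist",*c,p);print([tri([a,r])[0].round(4) for r in (ray("top",209*s,288*s),ray("scene",502*s,399*s))])
x=atz("wrist",*c,.12,p);go(x[0],x[1],.092)
E
```

```text
[0.5997 0.3054 0.12  ]
[array([0.5999, 0.3048, 0.1147]), array([0.5986, 0.307 , 0.1202])]
t 19.425 pos [0.5972 0.3053 0.2703] F [ 0.7 -0.8 -0. ] gap 0.0701 yax [0.446 0.895] delta mm [ -2.2   1.3 178.3] rows 2.9
```

```bash
python3 -m creep '{"delta_pos":[[-2,1,15],[0,0,35],[0,0,45],[0,0,40],[0,0,25],[0,0,12],[0,0,4],[0,0,0],[0,0,0],[0,0,0],[0,0,0],[0,0,0],[0,0,0]],"spin":[0,0,0,0,0,0,0,0,0,0,0,0,0],"jaw":[70,70,70,70,70,70,70,70,30,18,15,15,15]}'
python3 -m creep '{"delta_pos":[[0,0,-10],[0,0,-30],[0,0,-40],[0,0,-40],[0,0,-25],[0,0,-10],[0,0,0]],"spin":[0,0,0,0,0,0,0],"jaw":[15,15,15,15,15,15,15]}'
python3 -c "
from h import *
go(.573,.0515,.249)"
```

```text
time_s: 21.05
position: [0.5998, 0.3058, 0.095]
tool_rot: [0.719, 3.057, 0.0]
ft_force: [-1.1, -1.2, 6.3]
finger_gap: 0.0227
time_s: 21.92
position: [0.5995, 0.3059, 0.249]
tool_rot: [-0.719, -3.058, 0.0]
ft_force: [-0.6, -0.3, -2.2]
finger_gap: 0.0223
t 21.925 pos [0.5995 0.3059 0.249 ] F [-0.6 -0.3 -2.2] gap 0.0223 yax [0.445 0.895] delta mm [ -89.6 -239.6    0. ] rows 4.1
```

```bash
python3 -m creep '{"delta_pos":[[-5,-13,0],[-11,-30,0],[-14,-38,0],[-15,-40,0],[-15,-40,0],[-13,-36,0],[-10,-26,0],[-5,-13,0],[-1.5,-4,0],[0,0,0],[0,0,0]],"spin":[0,0,0,0,0,0,0,0,0,0,0],"jaw":[15,15,15,15,15,15,15,15,15,15,15]}'
python3 - <<'E'
from h import *
import pickle
go(.573,.0515,.18)
p=P("wrist");im=robot.get_image("wrist");pickle.dump(p,open("w6.pkl","wb"));cv2.imwrite("pics/w6.png",im)
sc=robot.get_image("scene");cv2.imwrite("pics/sc6.png",sc)
cv2.imwrite("pics/w6b.png",np.hstack([cv2.resize(im[70:326,128:384],(500,500),interpolation=2),cv2.resize(sc[120:240,220:292],(300,500),interpolation=2)]))
for X in [(.573,.0515,.085),(.573,.0515,.154),(.5737,-.0495,.13)]:
  q=proj("wrist",X,p);print(((q[0]-128)*500/256,(q[1]-70)*500/256))
E
```

```text
time_s: 23.3
position: [0.5728, 0.0519, 0.2492]
tool_rot: [-0.717, -3.058, -0.0]
ft_force: [0.1, -0.1, -2.1]
finger_gap: 0.0224
t 23.3 pos [0.5728 0.0519 0.2492] F [ 0.1 -0.1 -2.1] gap 0.0224 yax [0.445 0.896] delta mm [-0.4 -0.3 69.2] rows 1.1
(np.float64(249.40437535911624), np.float64(206.91774608662556))
(np.float64(249.10151951543153), np.float64(245.63139993653243))
(np.float64(67.6416026297163), np.float64(318.2064805344371))
```

View pics/w6b.png

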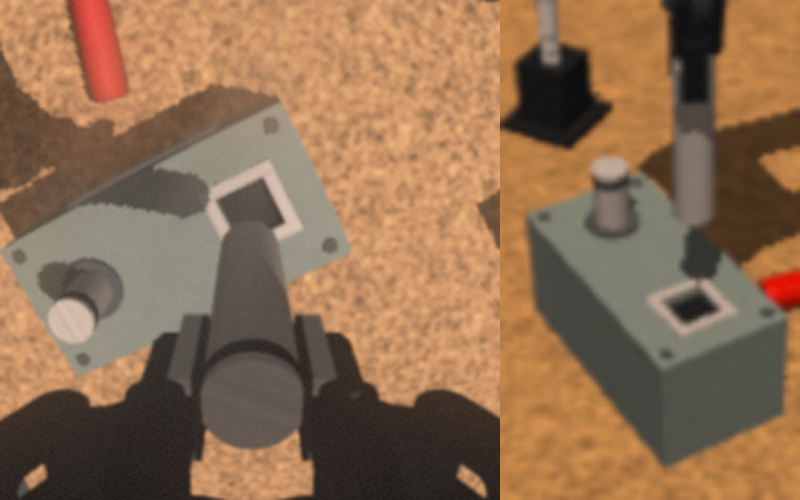

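The pillar hangs upright above the socket, but my eyeball centre of the white frame, about (254,217), differs from the predicted (249,207). I check with an overlay.

```bash
python3 - <<'E'
from h import *
import pickle
p=pickle.load(open("w6.pkl","rb"));im=cv2.imread("pics/w6.png");sc=cv2.imread("pics/sc6.png")
def ov(n,im,p,x0,y0,w,h,k,cx,cy):
    c=cv2.resize(im[y0:y0+h,x0:x0+w],(w*k,h*k),interpolation=2)
    f=lambda X:tuple(int(round((a-b+.5)*k)) for a,b in zip(proj(n,X,p),(x0,y0)))
    q=[f((cx+sx*.014,cy+sy*.014,.085)) for sx,sy in((1,1),(1,-1),(-1,-1),(-1,1))]
    cv2.polylines(c,[np.array(q)],True,(0,0,255),1)
    t=np.linspace(0,6.28,40); o=robot.get_obs()["position"]
    cv2.polylines(c,[np.array([f((o[0]+.012*np.cos(a),o[1]+.012*np.sin(a),o[2]-.095)) for a in t])],True,(0,255,255),1)
    return c
cv2.imwrite("pics/o6.png",np.hstack([ov("wrist",im,p,220,140,80,75,5,.573,.0515),ov("scene",sc,P("scene"),240,160,66,75,5,.573,.0515)[:, :330]]))
g=cv2.cvtColor(im,cv2.COLOR_BGR2GRAY)
E
```

```text
(no output)
```

View pics/o6.png

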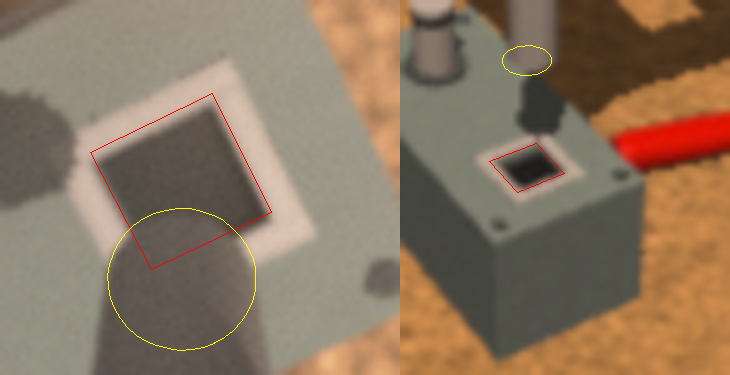

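Overlay: in the wrist view the real hole sits about 8/5 px lower than my square, about 1.5–2 mm along tool -x. The scene view, relative to the pillar, agrees at about 1 mm. I shift -1.5 mm in x and lower.

```bash
python3 -m creep '{"delta_pos":[[-1.5,0,15],[0,0,25],[0,0,20],[0,0,6],[0,0,0],[0,0,0]],"spin":[0,0,0,0,0,0],"jaw":[15,15,15,15,15,15]}'
python3 -m creep '{"delta_pos":[[0,0,2],[0,0,2],[0,0,2],[0,0,2],[0,0,0],[0,0,0]],"spin":[0,0,0,0,0,0],"jaw":[15,15,15,15,15,15]}'
```

```text
time_s: 24.15
position: [0.5745, 0.0505, 0.184]
tool_rot: [0.719, 3.057, 0.0]
ft_force: [-0.2, 0.1, -1.5]
finger_gap: 0.0223
time_s: 24.9
position: [0.5741, 0.0505, 0.1754]
tool_rot: [0.719, 3.058, 0.0]
ft_force: [-0.9, -0.3, -2.0]
finger_gap: 0.0224
```

```bash
python3 -m creep '{"delta_pos":[[0,0,3],[0,0,3],[0,0,4],[0,0,4],[0,0,0]],"spin":[0,0,0,0,0],"jaw":[15,15,15,15,15]}'
python3 -m creep '{"delta_pos":[[0,0,6],[0,0,8],[0,0,8],[0,0,8],[0,0,8],[0,0,6],[0,0,4],[0,0,0],[0,0,0]],"spin":[0,0,0,0,0,0,0,0,0],"jaw":[15,15,15,15,15,15,15,15,15]}'
```

```text
time_s: 25.52
position: [0.5738, 0.0505, 0.1608]
tool_rot: [-0.719, -3.057, 0.0]
ft_force: [0.3, 0.3, -2.7]
finger_gap: 0.0223
time_s: 26.65
position: [0.5742, 0.0505, 0.1135]
tool_rot: [0.719, 3.058, 0.0]
ft_force: [0.1, 0.3, -3.3]
finger_gap: 0.0225
```

```bash
python3 -m creep '{"delta_pos":[[0,0,4],[0,0,2],[0,0,2],[0,0,1],[0,0,0],[0,0,0]],"spin":[0,0,0,0,0,0],"jaw":[15,15,15,15,15,15]}'
```

```text
time_s: 27.4
position: [0.5743, 0.0504, 0.1049]
tool_rot: [0.719, 3.057, -0.0]
ft_force: [-0.9, -0.4, 5.9]
finger_gap: 0.0226
```

Contact at 0.1049, where 0.105 was expected. Release, retreat straight up, and check.

```bash
python3 -m creep '{"delta_pos":[[0,0,0],[0,0,0],[0,0,0],[0,0,0],[0,0,0],[0,0,-10],[0,0,-30],[0,0,-40],[0,0,-40],[0,0,-30],[0,0,-15],[0,0,0],[0,0,0]],"spin":[0,0,0,0,0,0,0,0,0,0,0,0,0],"jaw":[28,40,55,65,65,65,65,65,65,65,65,65,65]}'
python3 - <<'E'
from h import *
go(.57,.05,.27)
p=P("wrist");im=robot.get_image("wrist");sc=robot.get_image("scene")
for X in [(.574,.051,.13),(.574,-.0495,.13)]:
  print(proj("wrist",X,p),proj("scene",X))
cv2.imwrite("pics/f.png",np.hstack([cv2.resize(im[100:356,100:356],(400,400),interpolation=2),cv2.resize(sc[90:310,210:430],(400,400),interpolation=2)]))
E
```

```text
time_s: 29.02
position: [0.5738, 0.0505, 0.2687]
tool_rot: [-0.719, -3.057, 0.0]
ft_force: [0.8, 0.9, -0.2]
finger_gap: 0.0648
t 29.025 pos [0.5738 0.0505 0.2687] F [ 0.8  0.9 -0.2] gap 0.0648 yax [0.446 0.895] delta mm [ 3.2 -2.1 -1.3] rows 0.1
(np.float64(256.5975940350143), np.float64(181.84000907967217)) (np.float64(264.2523883702735), np.float64(179.2633772913176))
(np.float64(168.904314337561), np.float64(224.22096958436637)) (np.float64(244.79101468926302), np.float64(159.51276952765613))
```

View pics/f.png

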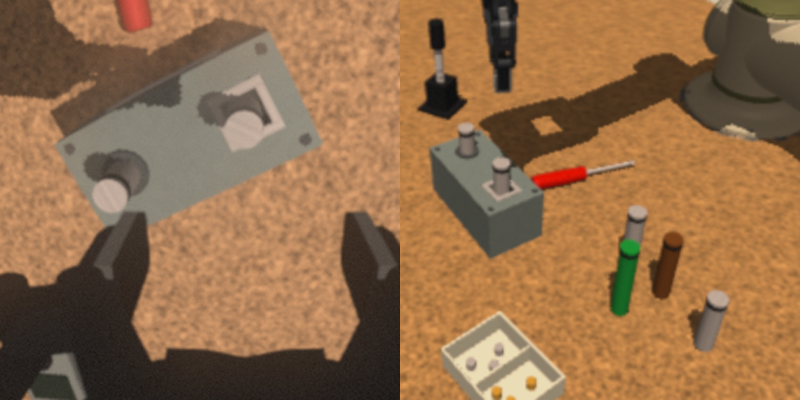

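The new pillar's top at (245,130) and the fixed one's at (110,196) match the projections for z = 0.130 within 1.5 px. The rod stands in its holder, the other pillars are untouched and the gripper is clear.

```bash
python3 -c "
from rig import robot
print(robot.finish_job())"
```

```text
the job is handed in; nothing more can be done
None
```

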